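# Nudge the specimen carriage home in the imaging hood

## Task

Pick up the push bar from its black mat and, with its nose, gently nudge the specimen carriage along its track into the white imaging hood until it sits fully home against the stop hidden inside, without forcing it once it is there. Then lay the push bar back upright on its mat and leave everything else where it stands.

Things in the scene. Friction and masses are not known exactly. Their poses are not given: they have to be found in the camera images.
- station: Fixed imaging station: aluminium track (290 mm long, 96 mm wide, base plate 8 mm thick, side rails to 22 mm above the table) running into a white hood (112 mm wide, 136 mm high, 181 mm deep, open only at its mouth; camera tube on its roof up to 216 mm). Origin: on the table, middle of the hood's mouth; x level along the track into the hood, z up. The track reaches 115 mm out of the mouth (-x).
- mouth (a point): Middle of the hood's mouth, 40 mm above the table, axes as the station. A fixed steel stop stands inside, unseen, set at a different place along the track each time: with the carriage home its tail is still about 25 to 72 mm out of the mouth. The stop has to be found by feel.
- carriage: Loose aluminium carriage, 150 mm long, 70 mm wide, 0.25 to 0.45 kg, in the track with 1.5 mm play each side, a clear dish of black stone chips on it; base plate 12 mm thick, tail plate 8 mm thick and 46 mm high. Origin: bottom centre of the tail plate's outer face; x along the carriage into the hood, z up. At the start its tail is 90 to 100 mm out of the mouth.
- carriage_tail (a point): Point to push: middle of the tail plate's outer face, 39 mm above the table; axes as the carriage. The carriage slides under a push of about 1 to 3 N; at the stop the push rises steeply. Delicate: no more than 18 N from the push bar, no faster than 0.15 m/s, and only the push bar may touch it, not the fingers or arm.
- seat_pin (a joint): Small weakly sprung pin (under 1 N) in the hidden stop's face, pressed in by the carriage over its last 3 mm: 0 = not touched, 0.003 = carriage hard against the stop (m). The reading is noisy compared with this travel.
- pusher: Push bar lying loose on the mat, 0.16 kg: grey plastic grip bar 130 mm long, 20 mm wide (y), 22 mm high (14 to 36 mm above its underside) on two steel end feet, each 40 mm wide, 14 mm long, 36 mm high; a round steel nose of 8 mm radius sticks out of one foot. Origin: centre of the underside (soles of the feet), x along the bar to the nose, z up. It balances within 3 mm of its middle.
- pusher_grip (a point): Middle of the push bar's grip bar, 25 mm above its underside; clear for 55 mm either way along the bar. Grip across its 20 mm width (y).
- pusher_nose (a point): The very tip of the push bar's nose, 83 mm ahead (+x) of the bar's middle and 25 mm above its underside.
- mat: Fixed black rubber mat on which the push bar lies and must be laid again, 200 mm (x) by 110 mm (y), 4 mm thick; origin: centre of its underside on the table.
- dish_a: Bystander: clear dish of black chips, 86 mm across, 16 mm high.
- dish_b: Bystander: clear dish of black chips, 86 mm across, 16 mm high.
- weight: Bystander: steel knobbed weight, 34 mm across, 42 mm high, between mat and station.
- core: Bystander: grey stone core, 60 mm across, 50 mm high.
- spatula: Bystander: lab spatula lying flat, 180 mm long.
- beaker: Bystander: steel beaker, 68 mm across, 60 mm high.
- jar: Bystander: amber jar, 56 mm across, 60 mm high.
Mind the look-alikes: they are no part of the job. What is shaped like the pusher but blue or green is not meant.

How it is judged:
By the outcome, as a careful person would: the job done as asked, in the order asked, and still so for the second after the job is handed in, with the robot touching nothing.
It also fails if it takes over 72 s, if anything falls off the work surface, if the arm or the gripper's body presses on something with over 40 N, if the wrist force passes 120 N, or if a joint passes its speed limit or range.

## Robot

A 7-joint arm with a two-finger parallel gripper is mounted at the origin on the work surface. World frame = base frame: x ahead of the robot, y to its left, z up, the work surface at z = 0. Lengths are in m, angles in rad, forces in N, time in s.
With the tool pointing down it reaches from about 0.35 to 0.9 m from the base axis. Payload 7.2 kg.
Tool frame: the origin (TCP) lies at the very end of the fingers, on their centre line; the grasp point (between the pads) lies 19 mm behind it; z points along the fingers, y is the line along which they close (so a half turn about z gives the same grasp; the last joint's range is limited). The gripper opens to 88 mm and grips with 3 to 60 N. Pads are 20 mm wide; open, the fingers measure 115 mm over their backs; the gripper's body (75 mm by 178 mm) begins 61 mm behind the grasp point.
Start: joints at [1.253, 0.411, -0.013, 1.596, 0.006, 1.134, -0.082], TCP at [0.154, -0.606, 0.223] pointing down, gripper open.
Joint ranges: [-2.95, 2.95], [-0.29, 1.99], [-1.47, 1.44], [0.14, 2.54], [-1.03, 4.17], [0.13, 1.85], [-2.86, 2.86]. Speed limits (rad/s): [2.39, 2.39, 3.01, 3.01, 3.14, 3.14, 3.14].

## Interface

Orientations are given as [roll, pitch, yaw] about the fixed x, y, z axes, in that order (R = Rz(yaw) Ry(pitch) Rx(roll)).
In Python, from rig import read_state, camera, camera_params, hand_in gives the robot as it stands. The module is installed in compiled form; this text tells all that it offers.
- The arm moves only by the tool move_arm, never from a script. Its argument "increments" is a list of rows, each a list of 3 entries, a list of its own where there are three numbers: the shift along the world's x, y, z in m, then the turn about the world's z in rad, then the finger opening in m, from 0 to 0.0878. A call has 1 to 5 rows; each row shifts and turns the commanded pose from where the row before left it; what a row does not reach is not made up. A row lasts 1/12 s, in which the tool goes at most 41.7 mm and 7.16 degrees, less where a joint would pass 70% of its speed; a pose out of reach is approached as far as the arm can. A call is refused whole if a number of a shift passes 0.0417 or a number of a turn 0.125, either way. A call with a gripper value outside its range is refused whole. The fingers move at their own pace and stop on an object; "squeeze" is the grip in N (left out, the last holds). Time passes only in rows, so rows that do not move let the fingers close. It gives the time, the measured TCP pose, the force, the opening and the grip force at its end, in the units of the state.
- read_state(): the state, without advancing time (a new reading comes with each control period).
- camera(name): name is "side" or "top"; returns (picture, depth): 400x640x3 uint8, blue, green, red; 400x640 float32, m along the optical axis (not along the pixel's ray), 0 where there is no reading.
- camera_params(name): a dict with "mtx" (3x3 intrinsics, pixels), "k1" (the pictures are not rectified: a ray, as slopes to the right and down, at radius r is drawn at 1 + k1 r^2 times it, then the intrinsics apply), "T" (4x4, takes a point from camera to world coordinates). Camera axes: x right, y up, looking along -z (the intrinsics and any distortion apply to the point x, -y, -z); pixel columns grow to the right and rows downward; lengths in m; the calibration is good to about 2 mm. A picture is of the moment at which its call begins. camera_params takes no time and is no camera call.
- hand_in(): hands the job in; it is judged then, once.
The state is a dict: "time_s": time; "qpos": joint angles; "joint_vel": joint speeds; "tau": joint torques, N m; "tcp_pos": TCP position; "tcp_rot": TCP orientation; "ft_force": force on the tool from outside, world axes, zero at the start; "moment": the same for the moment, N m; "width": opening from 0.0 (shut) to 1.0 (fully open); "finger_force": force on a finger pad.
Only numpy, scipy, OpenCV 4.12 (cv2) and the standard library are available. Lean on these libraries where they do the work, as an engineer would, in place of code of your own. Each camera call takes 0.05 s, during which the arm holds its last target. There are 200 camera calls.

## Working session

There is one attempt and no reset: what is moved stays moved. The work goes in short steps, Python scripts to look and compute and a tool call to move; the robot and the scene stay as the last step left them, time stands still between calls to the robot, and variables do not carry over. Pictures are saved under pics/ and viewed, at most 10 in all, crops included, and the job is handed in when it is done.

Besides the shell and the picture viewer there is one more tool, called after "Request:" as a command line: name --argument value ..., lists and objects as JSON in quotes. move_arm: Moves the arm, as the interface text tells. Its arguments: {"type":"object","properties":{"increments":{"type":"array","items":{"type":"array"}},"squeeze":{"type":"number"}},"required":["increments"]}

```bash
mkdir -p pics; cat > h.py <<'E'
import numpy as np, cv2
from rig import *
def grab(n,tag):
    im,d=camera(n); cv2.imwrite(f'pics/{tag}.png',im); np.savez(f'pics/{tag}.npz',im=im,d=d); return im,d
def world(n,d):
    P=camera_params(n);K=np.array(P['mtx'],float);k=P['k1'];T=np.array(P['T'])
    v,u=np.mgrid[0:400,0:640].astype(np.float64)
    pts=np.stack([u.ravel(),v.ravel()],1)[:,None]
    s=cv2.undistortPoints(pts,K,np.array([k,0,0,0.]))[:,0].reshape(400,640,2)
    c=np.stack([s[...,0]*d,-s[...,1]*d,-d],-1)
    W=c@T[:3,:3].T+T[:3,3]; W[d<=0]=np.nan
    return W
E
python3 - <<'E'
from h import *
for n in('top','side'):
    grab(n,n+'0'); p=camera_params(n); print(n,np.round(p['T'],3).tolist(),p['k1'],np.round(p['mtx'],1).tolist())
s=read_state(); print(s)
E
```

```text
top [[-0.006, 0.984, -0.178, 0.276], [-1.0, -0.005, 0.01, 0.055], [0.009, 0.178, 0.984, 1.44], [0.0, 0.0, 0.0, 1.0]] -0.10490265664213985 [[431.2, 0.0, 311.8], [0.0, 431.2, 205.6], [0.0, 0.0, 1.0]]
side [[-0.765, 0.345, -0.544, -0.095], [-0.644, -0.404, 0.65, 0.777], [0.005, 0.847, 0.531, 0.644], [0.0, 0.0, 0.0, 1.0]] -0.07612838335355879 [[437.4, 0.0, 317.8], [0.0, 437.4, 193.8], [0.0, 0.0, 1.0]]
{'time_s': 0.1, 'qpos': array([ 1.25283092,  0.41180735, -0.01271607,  1.59693585,  0.00556194,
        1.13429973, -0.08219573]), 'joint_vel': array([-0.00022813, -0.00222735,  0.00025063, -0.00144315, -0.00041913,
        0.00063168, -0.00056122]), 'tau': array([ 2.28143399e-03, -5.89102221e+01,  6.43748380e-01, -2.91713887e+01,
       -5.37944015e-02,  1.44382910e-02,  6.98547660e-05]), 'tcp_pos': array([ 0.1543529 , -0.60518023,  0.22191099]), 'tcp_rot': array([-3.14017855e+00,  6.37252663e-05,  2.49781415e-01]), 'ft_force': array([ 0.11648533, -0.42195036,  0.00765389]), 'moment': array([ 0.05159783,  0.05759301, -0.00418673]), 'finger_force': 0.0, 'width': 0.9986362725729081}
```

View pics/top0.png

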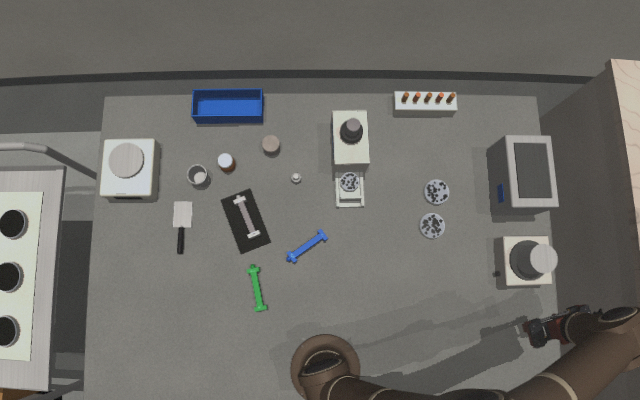

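View pics/side0.png

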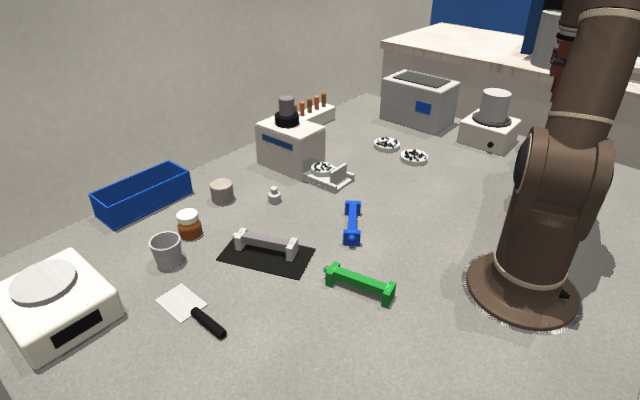

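Candidates for the push bar in the top view are grey on black mat (246,217), blue (307,246) and green (258,288). By the description it is the grey one on the mat. The station is at (350,150), with its mouth facing down in the picture (towards the robot) and the carriage tail at about (350,203).

```bash
python3 - <<'E'
from h import *
t=np.load('pics/top0.npz'); s=np.load('pics/side0.npz')
a=cv2.resize(t['im'][180:260,210:280],None,fx=5,fy=5,interpolation=cv2.INTER_CUBIC)
b=cv2.resize(s['im'][220:280,210:320],None,fx=3.5,fy=3.5,interpolation=cv2.INTER_CUBIC)
c=cv2.resize(t['im'][105:215,325:375],None,fx=4,fy=4,interpolation=cv2.INTER_CUBIC)
H=440
pad=lambda x:cv2.copyMakeBorder(x,0,H-x.shape[0],0,0,cv2.BORDER_CONSTANT)
b=cv2.resize(b,(240,131*1))
cv2.imwrite('pics/crop.png',np.hstack([pad(a),pad(b),pad(c)]))
W=world('top',t['d']); im=t['im'].astype(int)
def rep(n,m):
    p=W[m]; p=p[~np.isnan(p[:,0])]
    r=cv2.minAreaRect((p[:,:2]*1000).astype(np.float32)); print(n,len(p),'med z',np.round(np.median(p[:,2]),4),'rect',np.round(r[0],1),np.round(r[1],1),round(r[2],1))
    bp=cv2.boxPoints(r); return p
reg=np.zeros((400,640),bool); reg[180:260,212:280]=1
# mat: dark
g=im.max(2)
mat=reg&(g<45); rep('mat',mat)
bar=reg&(W[...,2]>0.024); 
n,l,st,ct=cv2.connectedComponentsWithStats(bar.astype(np.uint8)); print(st)
p=rep('bar',bar)
xy=p[:,:2]; c=xy.mean(0); u,sv,vt=np.linalg.svd(xy-c); d=vt[0]; print('bar c',c,'dir',d,np.degrees(np.arctan2(d[1],d[0]))); q=(xy-c)@vt.T; print(q.min(0),q.max(0))
# along-profile widths
for k in np.arange(-.1,.1,.008):
    m=(q[:,0]>=k)&(q[:,0]<k+.008)
    if m.sum(): print(round(k,3),m.sum(),np.round([q[m,1].min(),q[m,1].max(),np.median(p[m,2])],4))
reg[:]=0; reg[95:230,320:385]=1
rep('hood roof',reg&(W[...,2]>.125)&(W[...,2]<.145))
tr=reg&(W[...,2]>.012)&(W[...,2]<.03);rep('rails',tr)
tp=reg&(W[...,2]>.045)&(W[...,2]<.07);rep('tailtop',tp)
for r in range(165,212,2): print(r,np.round(W[r,335:366:3,2]*1000).tolist(), np.round(W[r,350,:2],3))
E
```

```text
mat 119 med z 0.0027 rect [481.9 263.9] [185.  102.4] 20.1
[[     0      0    640    400 255670]
 [   234    195     26     44    330]]
bar 330 med z 0.0385 rect [499.5 258.2] [149.5  40. ] 22.0
bar c [0.49406343 0.2571172 ] dir [-0.92196872 -0.38726435] -157.21561383552358
[-0.08020569 -0.02018817] [0.06904603 0.01990327]
-0.084 4 [-0.0057  0.002   0.0341]
-0.076 11 [-0.0167  0.009   0.0363]
-0.068 25 [-0.0185  0.0181  0.0389]
-0.06 26 [-0.0189  0.0174  0.0383]
-0.052 15 [-0.0089  0.0093  0.0396]
-0.044 16 [-0.0085  0.0111  0.0375]
-0.036 16 [-0.009   0.0103  0.0384]
-0.028 14 [-0.0093  0.0095  0.0386]
-0.02 14 [-0.0093  0.0103  0.0385]
-0.012 16 [-0.0093  0.0099  0.0402]
-0.004 14 [-0.0095  0.0103  0.0393]
0.004 15 [-0.0088  0.0096  0.0387]
0.012 15 [-0.0095  0.0095  0.0406]
0.02 16 [-0.0093  0.0098  0.0384]
0.028 14 [-0.0092  0.0095  0.0393]
0.036 15 [-0.0096  0.0105  0.0373]
0.044 16 [-0.0101  0.008   0.0387]
0.052 29 [-0.0202  0.0189  0.0387]
0.06 32 [-0.0198  0.0199  0.0384]
0.068 7 [-0.0179  0.017   0.034 ]
hood roof 1437 med z 0.1347 rect [736.5 -84. ] [182.7 113.6] 1.1
rails
[... 1464 characters left out ...]
 19.0, 19.0, 15.0, 24.0, 1.0] [ 0.569 -0.089]
197 [8.0, 17.0, 51.0, 51.0, 52.0, 48.0, 59.0, 51.0, 53.0, 25.0, 1.0] [ 0.556 -0.086]
199 [8.0, 25.0, 46.0, 42.0, 36.0, 39.0, 36.0, 32.0, 32.0, 16.0, 0.0] [ 0.551 -0.087]
201 [4.0, 23.0, 3.0, 2.0, 2.0, 7.0, 6.0, 7.0, 4.0, 19.0, -6.0] [ 0.551 -0.09 ]
203 [7.0, 15.0, 10.0, 8.0, 5.0, 9.0, 2.0, 4.0, 10.0, 19.0, 1.0] [ 0.543 -0.09 ]
205 [-5.0, 27.0, 8.0, 3.0, 13.0, 5.0, 1.0, 7.0, 8.0, 17.0, 3.0] [ 0.537 -0.09 ]
207 [-1.0, -4.0, 0.0, -2.0, 2.0, 2.0, 3.0, 1.0, 7.0, 1.0, 0.0] [ 0.531 -0.09 ]
209 [-1.0, -1.0, -0.0, -3.0, -0.0, 2.0, 1.0, 2.0, -3.0, -3.0, -5.0] [ 0.524 -0.09 ]
211 [4.0, -7.0, -1.0, -6.0, -7.0, -3.0, 2.0, -3.0, -3.0, 1.0, 1.0] [ 0.518 -0.09 ]
```

View pics/crop.png

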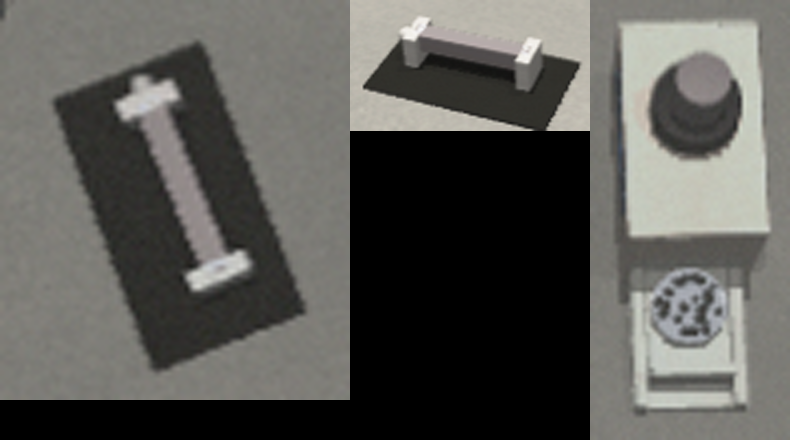

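The crop confirms the grey bar on the mat. Its round nose is at the upper end (far from the robot, about (239,195) in the full image). The carriage tail plate faces the robot. Next I refine the angles with sub-pixel edges.

```bash
python3 - <<'E'
from h import *
t=np.load('pics/top0.npz'); im=t['im']; g=cv2.GaussianBlur(cv2.cvtColor(im,cv2.COLOR_BGR2GRAY).astype(np.float32),(3,3),0)
P=camera_params('top');K=np.array(P['mtx'],float);T=np.array(P['T'])
def onplane(uv,z):
    s=cv2.undistortPoints(np.array(uv,float)[:,None],K,np.array([P['k1'],0,0,0.]))[:,0]
    r=np.c_[s[:,0],-s[:,1],-np.ones(len(s))]@T[:3,:3].T
    return (T[:3,3]+r*((z-T[2,3])/r[:,2])[:,None])[:,:2]
def edge(rows,c0,c1,sgn,z,n):
    out=[]
    for r in rows:
        d=sgn*np.gradient(g[r])[c0:c1]; i=int(d.argmax())
        if 0<i<len(d)-1:
            a,b,c=d[i-1:i+2]; out.append((c0+i+.5*(a-c)/(a-2*b+c),r))
    p=onplane(out,z); k=np.polyfit(p[:,0],p[:,1],1); res=p[:,1]-np.polyval(k,p[:,0]); m=abs(res)<.002
    k=np.polyfit(p[m,0],p[m,1],1); print(n,m.sum(),'yaw',round(k[0],4),'y@.55',round(np.polyval(k,.55),4),'y@.65',round(np.polyval(k,.65),4))
edge(range(115,160),325,342,1,.136,'hoodL'); edge(range(115,160),360,378,-1,.136,'hoodR')
edge(range(180,203),328,342,1,.022,'railL'); edge(range(180,203),358,370,-1,.022,'railR')
# column edges: mouth (roof front), tail top, track end
col=g[:,344:358].mean(1); print(np.round(col[160:212]).tolist())
for r in (163,164,165,195.5,197,198.5,206): print(r,onplane([(351,r)],.136 if r<170 else .054 if r<200 else .008))
# mat/bar axis
m=((g<60)).astype(np.uint8); m[:185]=0;m[255:]=0;m[:,:215]=0;m[:,275:]=0
bar=(world('top',t['d'])[...,2]>.024)&(g>60); m[185:255,215:275]|=bar[185:255,215:275].astype(np.uint8)
n,l,st,ct=cv2.connectedComponentsWithStats(m); k=1+st[1:,4].argmax(); v,u=np.where(l==k); 
r=cv2.minAreaRect(onplane(np.c_[u,v],.004).astype(np.float32)*1000); print('mat',r)
gb=(g>90)&bar; gb[:190]=0
v,u=np.where(gb[:,:]&(np.arange(640)[None]<275)&(np.arange(640)[None]>215)&(np.arange(400)[:,None]<255)); p=onplane(np.c_[u,v],.040)
c=p.mean(0); vt=np.linalg.svd(p-c)[2]; d=vt[0]*np.sign(vt[0,0]); q=(p-c)@d; print('bar',c,d,np.arctan2(d[1],d[0]),q.min(),q.max(), 'rect',cv2.minAreaRect(p.astype(np.float32)*1000))
W=world('top',t['d'])
for n,b in dict(blue=(228,265,283,332)).items():
    w=W[b[0]:b[1],b[2]:b[3]].reshape(-1,3); w=w[w[:,2]>.02]; print(n,w.min(0),w.max(0))
E
```

```text
hoodL 45 yaw 0.016 y@.55 -0.0313 y@.65 -0.0297
hoodR 45 yaw 0.0222 y@.55 -0.1429 y@.65 -0.1406
railL 23 yaw 0.0222 y@.55 -0.0409 y@.65 -0.0387
railR 23 yaw 0.0258 y@.55 -0.1354 y@.65 -0.1329
[196.0, 196.0, 184.0, 150.0, 111.0, 91.0, 86.0, 86.0, 86.0, 87.0, 88.0, 99.0, 121.0, 129.0, 118.0, 117.0, 131.0, 139.0, 137.0, 134.0, 130.0, 122.0, 119.0, 124.0, 129.0, 134.0, 133.0, 124.0, 127.0, 142.0, 143.0, 153.0, 180.0, 196.0, 197.0, 197.0, 197.0, 183.0, 143.0, 101.0, 91.0, 106.0, 134.0, 173.0, 194.0, 191.0, 164.0, 126.0, 118.0, 125.0, 126.0, 126.0]
163 [[ 0.64739974 -0.08300692]]
164 [[ 0.64414807 -0.0829271 ]]
165 [[ 0.64089965 -0.0828475 ]]
195.5 [[ 0.56011664 -0.08902986]]
197 [[ 0.55508948 -0.08891362]]
198.5 [[ 0.55006891 -0.08879786]]
206 [[ 0.53333039 -0.0929719 ]]
mat ((485.66961669921875, 264.3768310546875), (193.6962432861328, 103.73391723632812), 21.99654769897461)
bar [0.49403492 0.25653973] [0.9214246  0.38855721] 0.3990652457041556 -0.07031882457346007 0.07892945970079229 rect ((498.38848876953125, 257.65264892578125), (148.89901733398438, 40.41545486450195), 21.8602352142334)
blue [ 0.34498472 -0.00934679  0.02104721] [0.45552765 0.12528402 0.04457567]
```

Request:
move_arm --increments '[[[0.0,0.04,0.0],0.0,0.0878],[[0.012,0.039,0.0],0.0,0.0878],[[0.014,0.038,0.0],0.0,0.0878],[[0.015,0.038,0.0],0.0,0.0878],[[0.015,0.038,0.0],0.0,0.0878]]'

```text
time_s: 0.52
tcp_pos: [0.2105, -0.4106, 0.2223]
tcp_rot: [-3.141, 0.0, 0.249]
ft_force: [0.8, -0.2, 0.7]
width: 0.997
finger_force: 0.0
```

Request:
move_arm --increments '[[[0.014,0.0333,0.0],0.0,0.0878],[[0.014,0.0333,0.0],0.0,0.0878],[[0.014,0.0333,0.0],0.0,0.0878],[[0.014,0.0333,0.0],0.0,0.0878],[[0.014,0.0333,0.0],0.0,0.0878]]'

```text
time_s: 0.93
tcp_pos: [0.2805, -0.2443, 0.2226]
tcp_rot: [3.141, 0.0, 0.25]
ft_force: [1.4, 0.3, -0.1]
width: 1.002
finger_force: 0.0
```

Request:
move_arm --increments '[[[0.014,0.0333,0.0],0.0,0.0878],[[0.014,0.0333,0.0],0.0,0.0878],[[0.014,0.0333,0.0],0.0,0.0878],[[0.014,0.0333,0.0],0.0,0.0878],[[0.014,0.0333,0.0],0.0,0.0878]]'

```text
time_s: 1.35
tcp_pos: [0.3505, -0.0779, 0.2227]
tcp_rot: [3.141, -0.0, 0.249]
ft_force: [0.6, -0.9, 0.1]
width: 1.0
finger_force: 0.0
```

Request:
move_arm --increments '[[[0.014,0.0333,0.0],0.028,0.0878],[[0.014,0.0333,0.0],0.028,0.0878],[[0.014,0.0333,0.0],0.028,0.0878],[[0.014,0.0333,0.0],0.028,0.0878],[[0.014,0.0333,0.0],0.028,0.0878]]'

```text
time_s: 1.77
tcp_pos: [0.4207, 0.0885, 0.2227]
tcp_rot: [3.141, -0.0, 0.391]
ft_force: [0.1, -0.8, 0.9]
width: 0.999
finger_force: 0.0
```

Request:
move_arm --increments '[[[0.014,0.0333,-0.02],0.0,0.0878],[[0.014,0.0333,-0.02],0.0,0.0878],[[0.014,0.0333,-0.02],0.0,0.0878],[[0.014,0.0333,-0.02],0.0,0.0878],[[0.014,0.0333,-0.02],0.0,0.0878]]'

```text
time_s: 2.18
tcp_pos: [0.4907, 0.2548, 0.1209]
tcp_rot: [3.141, 0.001, 0.389]
ft_force: [0.7, -1.3, 0.7]
width: 1.001
finger_force: 0.0
```

Request:
move_arm --increments '[[[0.0,0.0,-0.03],0.0,0.0878],[[0.0,0.0,-0.03],0.0,0.0878],[[0.0,0.0,-0.025],0.0,0.0878],[[0.0,0.0,-0.016],0.0,0.0878],[[0.0,0.0,-0.01],0.0,0.0878]]'

```text
time_s: 2.6
tcp_pos: [0.4891, 0.2527, 0.0091]
tcp_rot: [3.141, 0.004, 0.39]
ft_force: [-0.2, 0.3, 0.4]
width: 0.995
finger_force: 0.0
```

```bash
python3 - <<'E'
from h import *
im,d=grab('side','side1'); cv2.imwrite('pics/s1.png',cv2.resize(im[130:300,180:380],None,fx=3.5,fy=3.5))
print(read_state())
E
```

```text
{'time_s': 2.65, 'qpos': array([-0.10436091,  0.65172268, -0.6157716 ,  1.92183501,  0.54246754,
        0.74378394, -2.21662815]), 'joint_vel': array([ 0.01911536, -0.04013942, -0.02605168, -0.01434952, -0.03713359,
        0.05197878,  0.03010513]), 'tau': array([-8.19747504e-01, -6.26357889e+01, -1.08132675e+01, -2.01917571e+01,
       -3.02649534e-02, -7.80218351e-02,  7.42265722e-02]), 'tcp_pos': array([0.48885313, 0.25248015, 0.00843223]), 'tcp_rot': array([3.14144754, 0.00440625, 0.39007253]), 'ft_force': array([-0.11554336,  0.75329291, -0.70647592]), 'moment': array([-0.02796723,  0.0589543 ,  0.00265826]), 'finger_force': 0.0, 'width': 0.9966008365647584}
```

View pics/s1.png

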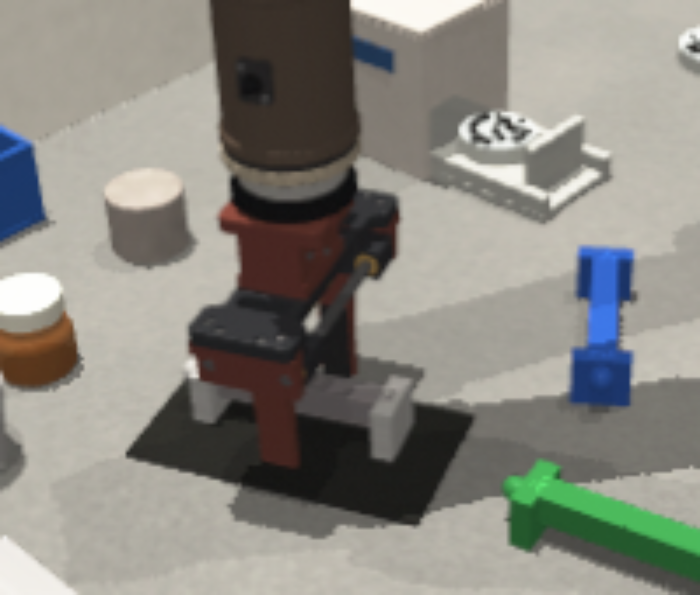

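Fingers straddle the grip bar at the middle of the mat; bar ends are at about (205,395) and (392,420) in the crop. Closing.

Request:
move_arm --increments '[[[0.0,0.0,0.0],0.0,0.0],[[0.0,0.0,0.0],0.0,0.0],[[0.0,0.0,0.0],0.0,0.0],[[0.0,0.0,0.0],0.0,0.0],[[0.0,0.0,0.0],0.0,0.0]]' --squeeze 35

```text
time_s: 3.07
tcp_pos: [0.4911, 0.2535, 0.0127]
tcp_rot: [3.141, -0.002, 0.389]
ft_force: [-0.2, 0.4, -0.2]
width: 0.663
finger_force: 0.0
```

Request:
move_arm --increments '[[[0.0,0.0,0.0],0.0,0.0],[[0.0,0.0,0.0],0.0,0.0],[[0.0,0.0,0.0],0.0,0.0],[[0.0,0.0,0.0],0.0,0.0],[[0.0,0.0,0.0],0.0,0.0]]'

```text
time_s: 3.48
tcp_pos: [0.4905, 0.2534, 0.0116]
tcp_rot: [3.142, 0.0, 0.39]
ft_force: [0.4, -0.1, 0.8]
width: 0.275
finger_force: 0.0
```

Request:
move_arm --increments '[[[0.0,0.0,0.0],0.0,0.0],[[0.0,0.0,0.0],0.0,0.0],[[0.0,0.0,0.0],0.0,0.0],[[0.0,0.0,0.0],0.0,0.0],[[0.0,0.0,0.0],0.0,0.0]]'

```text
time_s: 3.9
tcp_pos: [0.4904, 0.2535, 0.0116]
tcp_rot: [-3.141, -0.0, 0.39]
ft_force: [0.1, 0.8, -0.4]
width: 0.231
finger_force: 34.9
```

```bash
python3 -c "
from h import *
s=read_state();np.savez('grip.npz',p=s['tcp_pos'],r=s['tcp_rot']);print(s['tcp_pos'],s['tcp_rot'],s['width'],s['finger_force'],s['ft_force'],s['moment'])"
```

```text
[0.49043603 0.25352738 0.01164082] [-3.14144021e+00 -1.65464940e-05  3.89908051e-01] 0.23125364590568465 34.92411017417908 [ 0.07741672  0.8104329  -0.44250285] [ 0.11575379  0.03322974 -0.03336164]
```

Request:
move_arm --increments '[[[0.0,0.0,0.005],0.0,0.0],[[0.0,0.0,0.015],0.0,0.0],[[0.0,0.0,0.025],0.0,0.0],[[0.0,0.0,0.025],0.0,0.0],[[0.0,0.0,0.02],0.0,0.0]]'

```text
time_s: 4.32
tcp_pos: [0.4904, 0.2534, 0.1033]
tcp_rot: [-3.142, -0.0, 0.39]
ft_force: [0.8, -0.4, -0.7]
width: 0.221
finger_force: 34.9
```

Request:
move_arm --increments '[[[-0.006,-0.0344,0.0],-0.0368,0.0],[[-0.006,-0.0344,0.0],-0.0368,0.0],[[-0.006,-0.0344,0.0],-0.0368,0.0],[[-0.006,-0.0344,0.0],-0.0368,0.0],[[-0.006,-0.0344,0.0],-0.0368,0.0]]'

```text
time_s: 4.73
tcp_pos: [0.4597, 0.0797, 0.1019]
tcp_rot: [3.141, 0.0, 0.204]
ft_force: [1.1, -0.7, -1.3]
width: 0.226
finger_force: 34.9
```

Request:
move_arm --increments '[[[-0.006,-0.0344,0.0],-0.0368,0.0],[[-0.006,-0.0344,0.0],-0.0368,0.0],[[-0.006,-0.0344,0.0],-0.0368,0.0],[[-0.006,-0.0344,0.0],-0.0368,0.0],[[-0.006,-0.0344,0.0],-0.0368,0.0]]'

```text
time_s: 5.15
tcp_pos: [0.4297, -0.0923, 0.102]
tcp_rot: [3.141, -0.0, 0.02]
ft_force: [1.6, 0.2, -2.1]
width: 0.223
finger_force: 34.9
```

Request:
move_arm --increments '[[[0.0,0.0,-0.02],0.0,0.0],[[0.0,0.0,-0.025],0.0,0.0],[[0.0,0.0,-0.02],0.0,0.0],[[0.0,0.0,-0.0137],0.0,0.0],[[0.0,0.0,0.0],0.0,0.0]]'

```text
time_s: 5.57
tcp_pos: [0.4286, -0.0905, 0.021]
tcp_rot: [-3.141, 0.004, 0.022]
ft_force: [0.1, -0.4, -0.6]
width: 0.226
finger_force: 34.9
```

```bash
python3 - <<'E'
from h import *
im,d=grab('side','side2'); t,dt=grab('top','top2')
a=cv2.resize(im[100:240,250:410],None,fx=3,fy=3); b=cv2.resize(t[150:250,310:390],None,fx=4,fy=4)
H=max(a.shape[0],b.shape[0]); pad=lambda x:cv2.copyMakeBorder(x,0,H-x.shape[0],0,0,cv2.BORDER_CONSTANT)
cv2.imwrite('pics/s2.png',np.hstack([pad(a),pad(b)]))
s=read_state();print(s['time_s'],s['tcp_pos'],s['tcp_rot'],s['ft_force'])
E
```

```text
5.6667 [ 0.43023317 -0.09037974  0.0230818 ] [-3.14129274e+00  1.04215839e-03  2.22795115e-02] [ 0.20518306  0.88842738 -1.68027115]
```

View pics/s2.png

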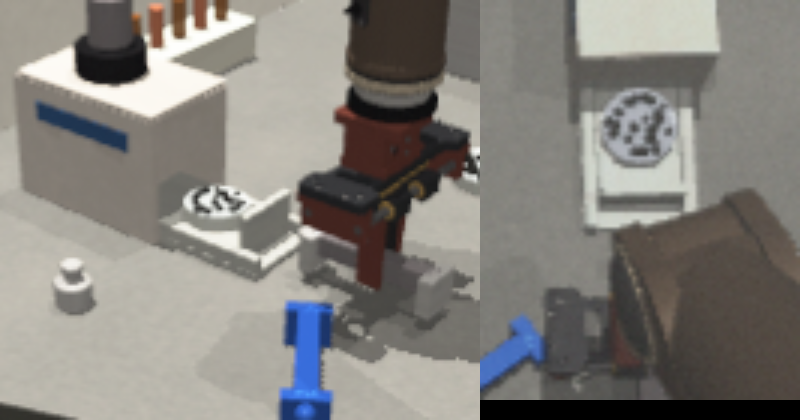

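The nose points at the tail plate's middle with a gap of about 35 mm. Everything is clear, so I advance.

Request:
move_arm --increments '[[[0.005,0.0001,0.0],0.0,0.0],[[0.005,0.0001,0.0],0.0,0.0],[[0.005,0.0001,0.0],0.0,0.0],[[0.005,0.0001,0.0],0.0,0.0],[[0.005,0.0001,0.0],0.0,0.0]]'

```text
time_s: 6.08
tcp_pos: [0.4565, -0.0902, 0.0234]
tcp_rot: [3.141, -0.001, 0.022]
ft_force: [-0.8, -0.3, -1.9]
width: 0.225
finger_force: 34.9
```

Request:
move_arm --increments '[[[0.002,0.0,0.0],0.0,0.0],[[0.002,0.0001,0.0],0.0,0.0],[[0.002,0.0,0.0],0.0,0.0],[[0.002,0.0001,0.0],0.0,0.0],[[0.002,0.0,0.0],0.0,0.0]]'

```text
time_s: 6.5
tcp_pos: [0.4652, -0.0899, 0.0228]
tcp_rot: [3.142, 0.001, 0.022]
ft_force: [-2.0, -0.3, -0.5]
width: 0.227
finger_force: 34.9
```

Request:
move_arm --increments '[[[0.002,0.0,0.0],0.0,0.0],[[0.002,0.0001,0.0],0.0,0.0],[[0.002,0.0,0.0],0.0,0.0],[[0.002,0.0001,0.0],0.0,0.0],[[0.002,0.0,0.0],0.0,0.0]]'

```text
time_s: 6.92
tcp_pos: [0.4756, -0.0897, 0.0229]
tcp_rot: [3.142, 0.0, 0.022]
ft_force: [-2.5, 0.7, -1.1]
width: 0.225
finger_force: 34.9
```

```bash
python3 - <<'E'
from h import *
t,dt=grab('top','top3'); a=np.load('pics/top2.npz')['im']
for x in(a,t): print(np.round(cv2.cvtColor(x,cv2.COLOR_BGR2GRAY)[188:206,340:346].mean(1)).tolist())
s=read_state();print(s['time_s'],s['tcp_pos'],s['tcp_rot'],s['ft_force'],s['moment'])
E
```

```text
[170.0, 170.0, 166.0, 196.0, 208.0, 208.0, 208.0, 207.0, 208.0, 198.0, 171.0, 97.0, 84.0, 109.0, 123.0, 202.0, 208.0, 208.0]
[200.0, 152.0, 129.0, 127.0, 128.0, 125.0, 128.0, 104.0, 80.0, 76.0, 78.0, 83.0, 103.0, 101.0, 101.0, 99.0, 106.0, 114.0]
6.9667 [ 0.47611752 -0.08965532  0.02296038] [-3.14148975e+00 -4.40052356e-04  2.18065032e-02] [-1.00802393 -0.07337014 -2.07210698] [-0.00437254  0.23760902 -0.05024504]
```

Request:
move_arm --increments '[[[0.0015,0.0,0.0],0.0,0.0],[[0.0015,0.0001,0.0],0.0,0.0],[[0.0015,0.0,0.0],0.0,0.0],[[0.0015,0.0001,0.0],0.0,0.0],[[0.001,0.0,0.0],0.0,0.0]]'

```text
time_s: 7.38
tcp_pos: [0.4827, -0.0895, 0.023]
tcp_rot: [-3.142, -0.0, 0.022]
ft_force: [-1.2, -0.7, -0.8]
width: 0.225
finger_force: 34.9
```

Request:
move_arm --increments '[[[0.001,0.0,0.0],0.0,0.0],[[0.001,0.0001,0.0],0.0,0.0],[[0.001,0.0,0.0],0.0,0.0],[[0.001,0.0,0.0],0.0,0.0],[[0.001,0.0,0.0],0.0,0.0]]'

```text
time_s: 7.8
tcp_pos: [0.4876, -0.0894, 0.023]
tcp_rot: [3.142, -0.0, 0.022]
ft_force: [-1.5, 0.3, -1.5]
width: 0.226
finger_force: 34.9
```

Request:
move_arm --increments '[[[0.001,0.0,0.0],0.0,0.0],[[0.001,0.0001,0.0],0.0,0.0],[[0.001,0.0,0.0],0.0,0.0],[[0.001,0.0,0.0],0.0,0.0],[[0.0,0.0,0.0],0.0,0.0]]'

```text
time_s: 8.22
tcp_pos: [0.4917, -0.0893, 0.023]
tcp_rot: [3.142, -0.0, 0.022]
ft_force: [-0.9, -0.5, -1.8]
width: 0.228
finger_force: 34.9
```

Request:
move_arm --increments '[[[0.001,0.0,0.0],0.0,0.0],[[0.001,0.0001,0.0],0.0,0.0],[[0.001,0.0,0.0],0.0,0.0],[[0.001,0.0,0.0],0.0,0.0],[[0.001,0.0,0.0],0.0,0.0]]'

```text
time_s: 8.63
tcp_pos: [0.4945, -0.0891, 0.0225]
tcp_rot: [3.141, 0.004, 0.022]
ft_force: [-9.5, 1.1, 2.8]
width: 0.226
finger_force: 35.0
```

Request:
move_arm --increments '[[[0.0,0.0,0.0],0.0,0.0]]'

```text
time_s: 8.72
tcp_pos: [0.4945, -0.0891, 0.0225]
tcp_rot: [3.141, 0.004, 0.022]
ft_force: [-9.1, 0.8, 2.4]
width: 0.227
finger_force: 35.0
```

Request:
move_arm --increments '[[[-0.002,0.0,0.0],0.0,0.0],[[-0.003,-0.0001,0.0],0.0,0.0],[[-0.008,-0.0002,0.0],0.0,0.0],[[-0.016,-0.0003,0.0],0.0,0.0],[[-0.02,-0.0004,0.0],0.0,0.0]]'

```text
time_s: 9.13
tcp_pos: [0.4482, -0.09, 0.0232]
tcp_rot: [-3.141, -0.002, 0.022]
ft_force: [-0.2, 0.2, -1.3]
width: 0.224
finger_force: 35.0
```

Request:
move_arm --increments '[[[-0.02,-0.0004,0.0],0.0,0.0],[[0.0,0.0,0.02],0.0,0.0],[[0.0,0.0,0.03],0.0,0.0],[[0.0,0.0,0.03],0.0,0.0],[[0.0,0.0,0.0],0.0,0.0]]'

```text
time_s: 9.55
tcp_pos: [0.4304, -0.0908, 0.1075]
tcp_rot: [3.139, -0.008, 0.022]
ft_force: [0.6, 0.4, -0.8]
width: 0.226
finger_force: 35.0
```

```bash
python3 - <<'E'
from h import *
t,dt=grab('top','top4'); im,d=grab('side','side4')
cv2.imwrite('pics/s4.png',np.hstack([cv2.resize(t[150:230,310:390],(400,400),interpolation=cv2.INTER_CUBIC),cv2.resize(im[120:220,270:370],(400,400),interpolation=cv2.INTER_CUBIC)]))
print(np.round(cv2.cvtColor(t,cv2.COLOR_BGR2GRAY)[180:210,340:358].mean(1)).tolist())
g=cv2.cvtColor(t,cv2.COLOR_BGR2GRAY)
for r in(188,189,190,191): 
    W=world('top',dt)[r,340:358]; print(r,np.round(np.nanmedian(W,0),4))
s=read_state();print(s['time_s'],s['tcp_pos'],s['tcp_rot'],s['ft_force'],s['moment'],s['qpos'])
E
```

```text
[160.0, 164.0, 154.0, 182.0, 205.0, 206.0, 207.0, 206.0, 206.0, 170.0, 98.0, 84.0, 94.0, 121.0, 124.0, 199.0, 205.0, 201.0, 166.0, 139.0, 130.0, 130.0, 135.0, 135.0, 135.0, 133.0, 131.0, 92.0, 96.0, 95.0]
188 [ 0.5856 -0.0811  0.0533]
189 [ 0.5819 -0.0812  0.0546]
190 [ 0.5817 -0.0824  0.04  ]
191 [ 0.5817 -0.0842  0.0241]
9.65 [ 0.42830077 -0.09118082  0.10398225] [ 3.13990078 -0.00345914  0.0210912 ] [-1.2398494   0.35345161 -2.13348506] [ 0.07056203  0.05369026 -0.00398635] [ 0.63133227  0.31546523 -0.62222879  2.12956743  0.26581209  0.76703769
 -1.70974515]
```

View pics/s4.png

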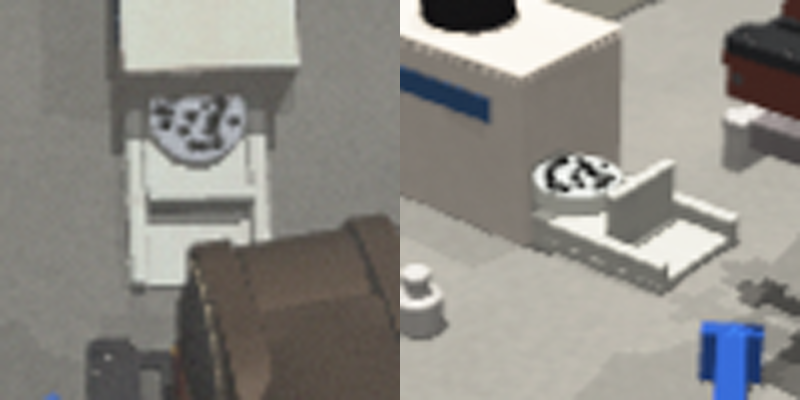

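The tail plate now sits at about row 189 (was 198). That puts it about 67 mm out of the mouth, within the given range, and square in the track. The push read a firm, steady 9 N there, so the carriage is home. Next the bar goes back to the mat.

Request:
move_arm --increments '[[[0.0063,0.0344,0.0],0.0368,0.0],[[0.0063,0.0344,0.0],0.0368,0.0],[[0.0063,0.0344,0.0],0.0368,0.0],[[0.0063,0.0344,0.0],0.0368,0.0],[[0.0063,0.0344,0.0],0.0368,0.0]]'

```text
time_s: 10.07
tcp_pos: [0.4582, 0.0826, 0.1016]
tcp_rot: [-3.142, 0.001, 0.207]
ft_force: [-0.2, -0.9, -1.1]
width: 0.225
finger_force: 35.0
```

Request:
move_arm --increments '[[[0.0063,0.0344,0.0],0.0368,0.0],[[0.0063,0.0344,0.0],0.0368,0.0],[[0.0063,0.0344,0.0],0.0368,0.0],[[0.0063,0.0344,0.0],0.0368,0.0],[[0.0063,0.0344,0.0],0.0368,0.0]]'

```text
time_s: 10.48
tcp_pos: [0.4898, 0.2546, 0.1011]
tcp_rot: [3.141, 0.002, 0.392]
ft_force: [1.1, 0.1, -2.3]
width: 0.225
finger_force: 35.0
```

Request:
move_arm --increments '[[[0.0,0.0,0.0],0.0,0.0],[[0.0,0.0,-0.025],0.0,0.0],[[0.0,0.0,-0.025],0.0,0.0],[[0.0,0.0,-0.02],0.0,0.0],[[0.0,0.0,-0.01],0.0,0.0]]'

```text
time_s: 10.9
tcp_pos: [0.4883, 0.252, 0.0191]
tcp_rot: [3.141, 0.005, 0.39]
ft_force: [-0.3, 0.6, -2.1]
width: 0.225
finger_force: 35.0
```

Request:
move_arm --increments '[[[0.0,0.0,-0.004],0.0,0.0],[[0.0,0.0,-0.003],0.0,0.0],[[0.0,0.0,-0.002],0.0,0.0],[[0.0,0.0,-0.001],0.0,0.0],[[0.0,0.0,0.0],0.0,0.0]]'

```text
time_s: 11.32
tcp_pos: [0.491, 0.2536, 0.0136]
tcp_rot: [3.142, -0.001, 0.39]
ft_force: [0.3, -0.2, -2.5]
width: 0.225
finger_force: 35.0
```

Request:
move_arm --increments '[[[0.0,0.0,-0.001],0.0,0.0],[[0.0,0.0,-0.0005],0.0,0.0],[[0.0,0.0,0.0],0.0,0.0]]'

```text
time_s: 11.57
tcp_pos: [0.4908, 0.2534, 0.0118]
tcp_rot: [3.142, -0.001, 0.39]
ft_force: [1.3, -0.7, -0.4]
width: 0.227
finger_force: 35.0
```

Request:
move_arm --increments '[[[0.0,0.0,0.0],0.0,0.03],[[0.0,0.0,0.0],0.0,0.04],[[0.0,0.0,0.0],0.0,0.06],[[0.0,0.0,0.0],0.0,0.08],[[0.0,0.0,0.0],0.0,0.08]]'

```text
time_s: 11.98
tcp_pos: [0.4905, 0.2534, 0.0115]
tcp_rot: [3.142, -0.0, 0.39]
ft_force: [-0.3, 0.8, 1.1]
width: 0.562
finger_force: 0.0
```

Request:
move_arm --increments '[[[0.0,0.0,0.0],0.0,0.08],[[0.0,0.0,0.0],0.0,0.08],[[0.0,0.0,0.0],0.0,0.08],[[0.0,0.0,0.0],0.0,0.08],[[0.0,0.0,0.0],0.0,0.08]]'

```text
time_s: 12.4
tcp_pos: [0.4905, 0.2534, 0.0114]
tcp_rot: [3.142, 0.0, 0.39]
ft_force: [-0.4, -0.1, -0.2]
width: 0.903
finger_force: 0.0
```

Request:
move_arm --increments '[[[0.0,0.0,0.01],0.0,0.08],[[0.0,0.0,0.03],0.0,0.08],[[0.0,0.0,0.04],0.0,0.08],[[0.0,0.0,0.04],0.0,0.08],[[0.0,0.0,0.04],0.0,0.08]]'

```text
time_s: 12.82
tcp_pos: [0.4898, 0.2535, 0.1738]
tcp_rot: [-3.141, 0.001, 0.391]
ft_force: [1.3, -0.2, 0.9]
width: 0.913
finger_force: 0.0
```

Request:
move_arm --increments '[[[-0.014,-0.0333,0.0],0.0,0.08],[[-0.014,-0.0333,0.0],0.0,0.08],[[-0.014,-0.0333,0.0],0.0,0.08],[[-0.014,-0.0333,0.0],0.0,0.08],[[-0.014,-0.0333,0.0],0.0,0.08]]'

```text
time_s: 13.23
tcp_pos: [0.4195, 0.0857, 0.172]
tcp_rot: [3.141, -0.0, 0.39]
ft_force: [-0.3, -0.9, -0.4]
width: 0.91
finger_force: 0.0
```

Request:
move_arm --increments '[[[-0.014,-0.0333,0.0],0.0,0.08],[[-0.014,-0.0333,0.0],0.0,0.08],[[-0.014,-0.0333,0.0],0.0,0.08],[[-0.014,-0.0333,0.0],0.0,0.08],[[-0.014,-0.0333,0.0],0.0,0.08]]'

```text
time_s: 13.65
tcp_pos: [0.3496, -0.0808, 0.1722]
tcp_rot: [3.14, -0.001, 0.39]
ft_force: [1.5, -0.5, -1.4]
width: 0.911
finger_force: 0.0
```

Request:
move_arm --increments '[[[-0.014,-0.0333,0.0],0.0,0.08],[[-0.014,-0.0333,0.0],0.0,0.08],[[-0.014,-0.0333,0.0],0.0,0.08],[[-0.014,-0.0333,0.0],0.0,0.08],[[0.0,0.0,0.0],0.0,0.08]]'

```text
time_s: 14.07
tcp_pos: [0.292, -0.2176, 0.1721]
tcp_rot: [3.14, 0.001, 0.383]
ft_force: [0.5, -0.6, 0.3]
width: 0.913
finger_force: 0.0
```

```bash
python3 - <<'E'
from h import *
t,dt=grab('top','top5'); im,d=grab('side','side5')
cv2.imwrite('pics/s5.png',np.hstack([cv2.resize(t[90:300,170:450],(560,420)),cv2.resize(im[210:290,210:330],(240,160))] if 0 else [cv2.resize(t[100:310,170:450],(480,360)),cv2.resize(im[120:300,200:360],(320,360))]))
W=world('top',dt); b=W[185:255,215:275].reshape(-1,3); b=b[b[:,2]>.024]; print(len(b),np.median(b[:,2]),b.mean(0),cv2.minAreaRect(b[:,:2].astype(np.float32)*1000))
g=cv2.cvtColor(t,cv2.COLOR_BGR2GRAY); print(np.round(g[180:200,340:358].mean(1)).tolist())
E
```

```text
331 0.03845637232239607 [0.49571312 0.25579669 0.03823474] ((500.2037658691406, 258.26617431640625), (150.2953338623047, 39.81340026855469), 22.41510772705078)
[158.0, 161.0, 152.0, 179.0, 201.0, 203.0, 203.0, 202.0, 202.0, 167.0, 99.0, 85.0, 94.0, 120.0, 123.0, 195.0, 202.0, 202.0, 201.0, 202.0]
```

View pics/s5.png

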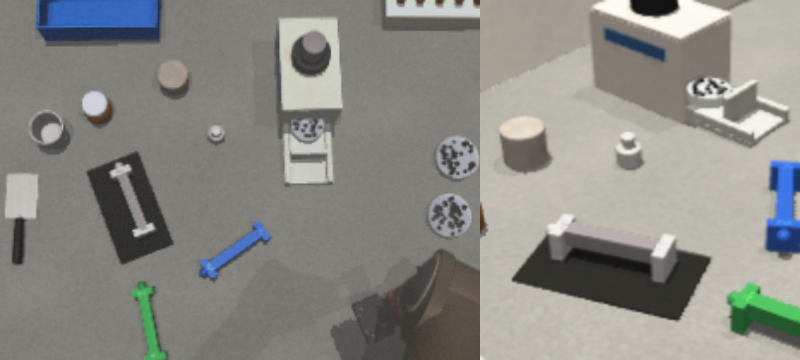

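The bar stands upright on the mat with its top at 38 mm, as before. The carriage has not moved since the push, the other things are where they were, and the arm is clear.

```bash
python3 -c "
from rig import *
print(hand_in())"
```

```text
the job is handed in; nothing more can be done
None
```

The job is handed in: the carriage is home against the stop, judged by a firm, steady push of about 9 N with its tail about 67 mm out of the mouth, the push bar is back upright on its mat, and nothing else appears to have moved.

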